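# Let a wheel out of the lever dispenser and ease its lid shut

## Robot

A 6-joint arm with a two-finger parallel gripper is mounted at the origin on a cart in front of the work surface, level with it; the furniture and walls round the work are solid. World frame = base frame: x ahead of the robot, y to its left, z up, the work surface at z = 0. Lengths are in mm, angles in rad, forces in N, time in s.
With the tool pointing down it reaches from about 400 to 925 mm from the base axis. Payload 12.5 kg.
Tool frame: the origin (TCP) lies on the mounting face of the last link; the fingertips stand 190 mm ahead of it and the grasp point (between the pads) lies 171 mm ahead of it; z points along the fingers, y is the line along which they close (so a half turn about z gives the same grasp; the last joint's range is limited). The gripper opens to 95 mm and grips with 3 to 60 N. Pads are 20 mm wide; open, the fingers measure 119 mm over their backs; the gripper's body (75 mm by 180 mm) begins 59 mm behind the grasp point.
Start: joints at [-1.442, 0.491, 1.559, -0, 1.092, -0.106], TCP at [145.425, -607.846, 404.761] pointing down, gripper open.
Joint ranges: [-3.1, 3.1], [-0.84, 2.19], [0.05, 2.79], [-1.13, 4.28], [0.06, 2.93], [-2.69, 2.69]. Speed limits (rad/s): [2.22, 2.22, 2.79, 3.14, 3.14, 3.14].

## Interface

Orientations are given as [roll, pitch, yaw] about the fixed x, y, z axes, in that order (R = Rz(yaw) Ry(pitch) Rx(roll)).
In Python, from cell import env gives the robot as it stands.
- The arm moves only by the tool carry_out, never from a script. Its argument "series" is a list of rows, each a list of 5 numbers: the shift along the tool's x, y, z in m, then the turn about the tool's z in degrees, then the opening, from 0 (shut) to 1 (fully open). A call has 1 to 20 rows; each row is the pose to reach, as a shift and turn from the pose commanded when the call began, along the tool's axes at that moment; what a row does not reach only later rows make up. A row lasts 1/8 s, in which the tool goes at most 62.5 mm and 10.7 degrees, less where a joint would pass 70% of its speed; a pose out of reach is approached as far as the arm can. A call with a gripper value outside its range is refused whole. The fingers move at their own pace and stop on an object; the grip force is fixed at half the most. Time passes only in rows, so rows that repeat a pose let the fingers close. It gives the time, the measured TCP pose, the force, the opening and the grip force at its end, in the units of the state.
- env.state(): the state, without advancing time (a new reading comes with each control period).
- env.read_camera(name): name is "scene" or "top"; returns (picture, depth): 480x640x3 uint8, red, green, blue; 480x640 float32, mm along the optical axis (not along the pixel's ray), 0 where there is no reading.
- env.get_calibration(name): a dict with "intrinsics" (3x3 intrinsics, pixels), "cam_to_world" (4x4, takes a point from camera to world coordinates). Camera axes: x right, y up, looking along -z (the intrinsics and any distortion apply to the point x, -y, -z); pixel columns grow to the right and rows downward; lengths in mm; the calibration is good to about 2 mm. A picture is of the moment at which its call begins. get_calibration takes no time and is no camera call.
- env.job_done(): hands the job in; it is judged then, once.
The state is a dict: "t": time; "joints": joint angles; "qvel": joint speeds; "tau": joint torques, N m; "eef_pos": TCP position; "tcp_rot": TCP orientation; "ft_force": force on the tool from outside, world axes, zero at the start; "moment": the same for the moment, N m; "opening": opening from 0.0 (shut) to 1.0 (fully open); "grip_force": force on a finger pad.
Only numpy, scipy, OpenCV 4.12 (cv2) and the standard library are available. Lean on these libraries where they do the work, as an engineer would, in place of code of your own. Each camera call takes 0.05 s, during which the arm holds its last target. There are 200 camera calls.

## Task

Press the dispenser's lever fully down with the fingertips so that its lid lifts, and keep it down until the porcelain wheel inside has rolled out and settled in the catch tray. Then ease the lever up gently until the lid is fully shut, without letting it slam. Grasp nothing: work only by pressing the lever, without force to spare, do not touch the lid or the wheel, and leave the things standing round about alone.

Things in the scene. Friction and masses are not known exactly. Their poses are not given: they have to be found in the camera images.
- dispenser: grey sheet-metal dispenser, base plate 222 x 92 mm, fixed on wood packing: its underside is 6 to 27 mm above the table. Origin on that underside; x axis from the lever (-x end, nearest the robot or to its right) over the lidded chute to the open tray, z up. Along x: tread -111 to -79 mm, posts -30, chute 0 to 88, tray 88 to 164 mm. 100 mm high, 150 with the lid up
- tread (a point): centre of the top of the lever's tread: a ribbed rubber-covered plate 32 mm (x) by 40 mm (y), the top 86 mm above the dispenser's origin when the lid is shut, 95 mm behind (-x of) the dispenser's origin, with free space below and above. The point moves with the lever
- lever: the aluminium lever: two side arms along the chute and the tread at their rear end; origin on its pivot, 80 mm above and 30 mm behind (-x of) the dispenser's origin. It is pressed, not gripped: it must not be squeezed between the fingers or rammed with more than 35 N
- lever_hinge (a joint): angle of the lever about a level axis along the dispenser's y, 65 mm in front (+x) of the tread's centre. 0 = at rest, lid shut; 0.36 rad = fully down on its stop, where the tread's centre is about 23 mm lower. A spring returns it: about 4 N on the tread starts it, about 5 N holds it down. It does not stay down by itself
- lid_hinge (a joint): angle of the lid, linked to the lever by pins in slots: 0 = shut, about 0.58 rad = fully up; 1.6 times the lever's angle. Below about 0.3 rad the lid's front lip keeps the wheel in. Released, the lid snaps shut at over 5 rad/s; faster than 3 rad/s downwards counts as slamming
- lid: the lid itself: grey plate 94 x 42 mm over the chute with a 50 mm front lip that shuts the chute's mouth. Origin on its hinge at the lever end, 94 mm above the dispenser's origin; x axis along the lid towards the tray
- wheel: white porcelain furniture wheel, 42 mm diameter, 22 mm thick, 50 g, standing on its rim inside the chute against the lid's lip; it rolls out by itself in about half a second once the lid is up. Origin on its rim (turns as it rolls)
- wheel_center (a point): centre of the porcelain wheel. At the start about 66 mm +x of the dispenser's origin; settled in the tray it is beyond 105 mm
- tray (a point): centre of the floor of the open catch tray at the chute's foot, 134 mm +x of the dispenser's origin; inside about 72 x 66 mm, end wall 47 mm high
- padlock: bystander: small brass padlock lying flat, 65 x 42 x 18 mm, origin under its centre
- red_knob: bystander: turned red-brown wooden drawer knob, 54 mm across, 38 mm high, origin under its centre
- tape_measure: bystander: yellow tape measure standing up, 34 x 72 x 58 mm, origin under its centre

How it is judged:
By the outcome, as a careful person would: the job done as asked, in the order asked, and still so for the second after the job is handed in, with the robot touching nothing.
It also fails if it takes over 35 s, if anything falls off the work surface, if the arm or the gripper's body presses on something with over 40 N, if the wrist force passes 120 N, or if a joint passes its speed limit or range.

## Working session

There is one attempt and no reset: what is moved stays moved. The work goes in short steps, Python scripts to look and compute and a tool call to move; the robot and the scene stay as the last step left them, time stands still between calls to the robot, and variables do not carry over. Pictures are saved under pics/ and viewed, at most 10 in all, crops included, and the job is handed in when it is done.

Besides the shell and the picture viewer there is one more tool, called after "Emit:" by a JSON object that holds its "name" and its "arguments". carry_out: Moves the arm, as the interface text tells. Its arguments: {"type":"object","properties":{"series":{"type":"array","items":{"type":"array","items":{"type":"number"}}}},"required":["series"]}

```bash
mkdir -p pics; cat > h.py <<'E'
import numpy as np,cv2
from cell import env
def cloud(n):
    p,d=env.read_camera(n);c=env.get_calibration(n);K=np.array(c["intrinsics"]);T=np.array(c["cam_to_world"])
    v,u=np.mgrid[:480,:640];X=np.stack([(u-K[0,2])/K[0,0]*d,-(v-K[1,2])/K[1,1]*d,-d,np.ones_like(d)],-1)
    W=(X@T.T)[...,:3];W[d==0]=np.nan
    return p,W,c
E
python3 - <<'E'
from h import *
for n in("scene","top"):
    p,W,c=cloud(n);cv2.imwrite(f"pics/{n}0.png",p[...,::-1]);np.save(n+"0.npy",W);print({k:np.round(v,2).tolist() if not isinstance(v,str) else v for k,v in c.items()})
print(env.state())
E
```

```text
{'intrinsics': [[509.75, 0.0, 312.58], [0.0, 509.75, 243.61], [0.0, 0.0, 1.0]], 'cam_to_world': [[-0.9, 0.23, -0.36, 239.8], [-0.43, -0.44, 0.79, 680.76], [0.02, 0.87, 0.49, 525.07], [0.0, 0.0, 0.0, 1.0]]}
{'intrinsics': [[542.89, 0.0, 314.51], [0.0, 542.89, 236.92], [0.0, 0.0, 1.0]], 'cam_to_world': [[-0.02, 0.99, -0.12, 450.59], [-1.0, -0.02, -0.01, 22.11], [-0.01, 0.12, 0.99, 943.33], [0.0, 0.0, 0.0, 1.0]]}
{'t': 0.1, 'joints': array([-1.44157233e+00,  4.91505150e-01,  1.55936908e+00, -9.38259275e-06,
        1.09171748e+00, -1.05596290e-01]), 'qvel': array([ 0.000773  , -0.00186883, -0.00302224,  0.00093359,  0.00066832,
        0.0002671 ]), 'tau': array([ 3.18677012e-03, -6.13621759e+01, -2.58605450e+01,  6.93675689e-02,
        4.70268354e-02, -6.51581377e-05]), 'eef_pos': array([ 145.43860471, -607.82103109,  404.22313711]), 'tcp_rot': array([-3.14059828e+00, -9.70255484e-05,  2.34824572e-01]), 'ft_force': array([-0.6885004 , -0.4093814 , -0.09329608]), 'moment': array([0.0245664 , 0.01532256, 0.00011019]), 'grip_force': 0.0, 'opening': 0.9995383864311655}
```

View pics/top0.png

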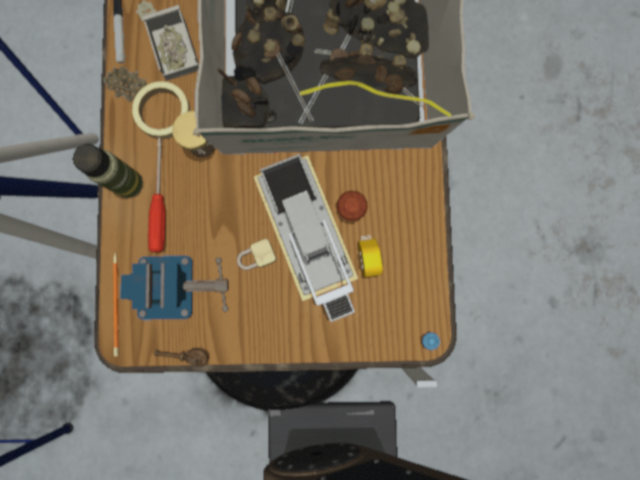

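View pics/scene0.png

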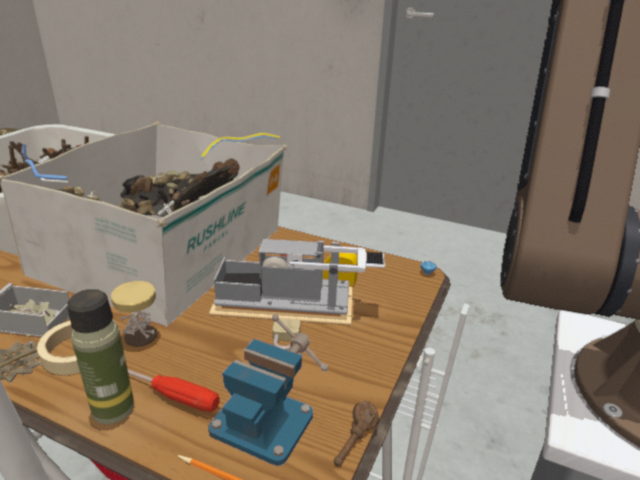

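The top view shows the tread (dark ribbed plate) at about (340,307), the lid from (318,262) to (300,205) and the tray at (288,178). The padlock is at (260,252), the knob at (352,205) and the tape measure at (370,257). Next I measure the tread and the axis direction.

```bash
python3 - <<'E'
from h import *
W=np.load("top0.npy")
print("table",np.nanmedian(W[330:350,250:300,2]))
for u,v in[(340,307),(333,297),(318,262),(300,205),(288,178),(262,185),(370,257),(352,205),(262,250)]:print((u,v),np.round(np.nanmedian(W[v-1:v+2,u-1:u+2].reshape(-1,3),0),1))
P=W[285:330,310:365].reshape(-1,3);P=P[(P[:,2]>60)]
r=cv2.minAreaRect(P[:,:2].astype(np.float32));print("lever end",r,np.percentile(P[:,2],[5,50,95]))
# whole dispenser's base
M=W[150:325,245:375].reshape(-1,3);M=M[M[:,2]>70];print(len(M))
L=W[195:260,280:330].reshape(-1,3);L=L[L[:,2]>95];r=cv2.minAreaRect(L[:,:2].astype(np.float32));print("lid",r,np.percentile(L[:,2],[5,50,95]))
img=cv2.imread("pics/top0.png")[140:335,235:395];cv2.imwrite("pics/c.png",cv2.resize(img,None,fx=3,fy=3,interpolation=2))
print(np.round(W[280:330:3,338,2]))
print(np.round(W[307,320:362:2,2]))
E
```

```text
table -1.0497190213277463
(340, 307) [443.7  -6.2  99.9]
(333, 297) [459.3   4.1  97.3]
(318, 262) [519.6  26.4  22.7]
(300, 205) [602.8  52.  110.1]
(288, 178) [665.2  74.7  30.1]
(262, 185) [655.7 120.5  21.3]
(370, 257) [523.4 -58.9  56.3]
(352, 205) [613.7 -33.3  37.4]
(262, 250) [543.  121.8  16.6]
lever end ((450.99700927734375, 6.669597625732422), (66.37950897216797, 53.770240783691406), 88.79553985595703) [ 96.37609176  99.4685067  102.83984517]
3050
lid ((571.0227661132812, 43.2459602355957), (101.65897369384766, 60.72408676147461), 19.938182830810547) [ 99.54457392 110.62389565 113.34885162]
[ 21.   6.   1.  98.  99.  99. 104. 100. 102.  99. 103. 104.  97.   1.
  -4.  -3.   0.]
[ -1.  -3.  -3.  99. 101. 102. 100.  99.  98.  99. 100. 102.  99. 103.
 103. 100.  98.  -0.  -3.  -2.   1.]
```

View pics/c.png

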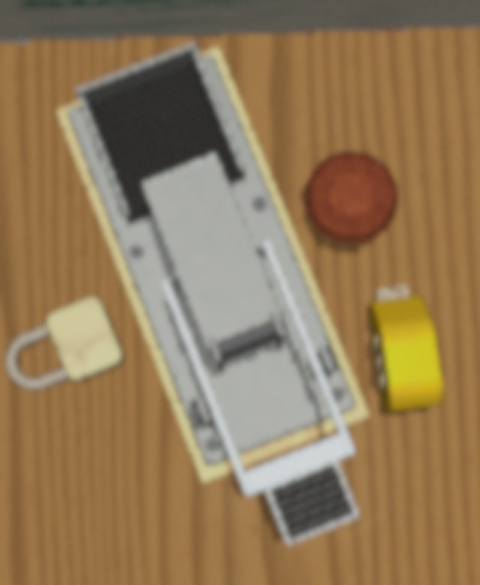

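```bash
python3 - <<'E'
from h import *
p,W,c=cloud("top")
g=cv2.cvtColor(p,cv2.COLOR_RGB2GRAY)
m=np.zeros_like(g);m[290:325,320:360]=1
s=(m>0)&(g<110)&(W[...,2]>80)
P=W[s];r=cv2.minAreaRect(P[:,:2].astype(np.float32));print("tread",r,P.mean(0),np.median(P,0),len(P))
v,u=np.where(s);print(u.mean(),v.mean(),cv2.minAreaRect(np.c_[u,v].astype(np.float32)))
# intersect pixel with plane z=100
K=np.array(c["intrinsics"]);T=np.array(c["cam_to_world"])
def pt(u,v,z):
    d=T[:3,:3]@[(u-K[0,2])/K[0,0],-(v-K[1,2])/K[1,1],-1];return T[:3,3]+d*(z-T[2,3])/d[2]
zt=np.median(P[:,2])
C=[pt(235+a/3,140+b/3,zt) for a,b in[(265,490),(340,465),(357,515),(288,545)]];print(np.round(C,1),np.mean(C,0))
L=[pt(235+a/3,140+b/3,zt) for a,b in[(168,283),(243,490),(266,243),(350,450)]]
for a,b in((0,1),(2,3)):
    d=L[a]-L[b];print("yaw",np.degrees(np.arctan2(d[1],d[0])))
t=pt(u.mean(),v.mean(),zt)
y=np.radians(20);ax=np.array([np.cos(y),np.sin(y)])
s=env.state();w=s["tcp_rot"][2];tx=np.array([np.cos(w),np.sin(w)]);ty=np.array([np.sin(w),-np.cos(w)])
for n,q in(("wp",np.array([430,-300])),("tgt",t[:2]-5*ax)):
    d=q-s["eef_pos"][:2];print(n,q,"shift",d@tx,d@ty)
print(t,s["eef_pos"],np.degrees(w))
E
```

```text
tread ((443.9298400878906, -3.9445953369140625), (24.766414642333984, 33.145538330078125), 20.948028564453125) [443.91421722  -3.9202372  100.73527129] [443.85155987  -3.8627281  100.63846281] 352
338.5056818181818 306.9261363636364 ((338.5862121582031, 306.96551513671875), (16.341188430786133, 21.540658950805664), 68.19859313964844)
[[449.9  19.3 100.6]
 [461.8 -19.6 100.6]
 [436.2 -27.5 100.6]
 [421.7   8.2 100.6]] [442.40365155  -4.90211765 100.63846281]
yaw 18.794434172268577
yaw 20.50904642176451
wp [ 430 -300] shift 348.3861890788851 -233.18202289316707
tgt [439.20614157  -5.63292937] shift 425.82523100521917 -517.3297311311077
[443.90460467  -3.92282866 100.63846281] [ 145.4242397  -607.8366924   404.32814523] 13.453342967797777
```

Emit:
{"name": "carry_out", "arguments": {"series": [[0.06,-0.04,0,0,0],[0.12,-0.08,0,0,0],[0.174,-0.117,0,0,0],[0.232,-0.155,0,0,0],[0.29,-0.194,0,0,0],[0.348,-0.233,0,0,0],[0.363,-0.29,0,-2,0],[0.379,-0.347,0,-4,0],[0.395,-0.404,0,-6.5,0],[0.41,-0.46,0.02,-6.5,0],[0.42,-0.495,0.04,-6.5,0],[0.426,-0.517,0.06,-6.5,0],[0.426,-0.517,0.075,-6.5,0],[0.426,-0.517,0.085,-6.5,0],[0.426,-0.517,0.085,-6.5,0],[0.426,-0.517,0.085,-6.5,0]]}}

```text
t: 2.15
eef_pos: [439.6, -6.3, 320.1]
tcp_rot: [3.141, -0.0, 0.348]
ft_force: [0.3, 0.4, 0.4]
opening: 0.005
grip_force: 0.0
```

```bash
python3 - <<'E'
from h import *
s=env.state();print(s["t"],s["eef_pos"],s["tcp_rot"],s["opening"],s["ft_force"])
a,W,c=cloud("scene");cv2.imwrite("pics/s1.png",cv2.resize(a[200:340,200:440,::-1],None,fx=3,fy=3,interpolation=2))
E
```

```text
2.15 [439.58752609  -6.28557423 320.08979561] [ 3.14121592e+00 -4.62233616e-04  3.47565076e-01] 0.005460413687496326 [0.3445392  0.44132435 0.42321276]
```

View pics/s1.png

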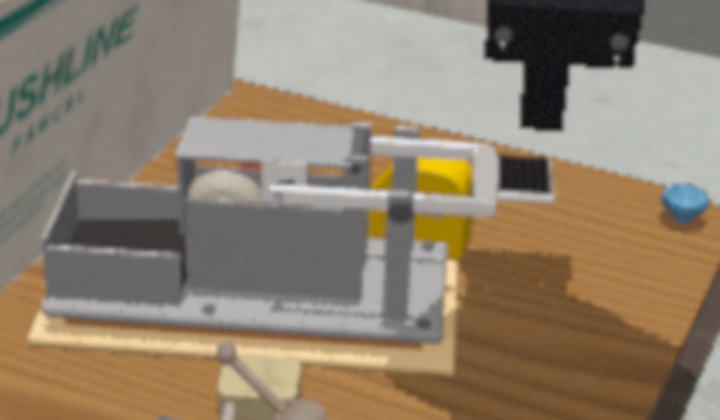

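The closed fingertips hang above the tread at about crop (542,128), and the lid is shut. I now press down to partway.

Emit:
{"name": "carry_out", "arguments": {"series": [[0,0,0.01,0,0],[0,0,0.02,0,0],[0,0,0.025,0,0],[0,0,0.028,0,0],[0,0,0.03,0,0],[0,0,0.032,0,0],[0,0,0.034,0,0],[0,0,0.036,0,0],[0,0,0.038,0,0],[0,0,0.04,0,0],[0,0,0.042,0,0],[0,0,0.044,0,0],[0,0,0.044,0,0]]}}

```text
t: 3.82
eef_pos: [439.7, -5.9, 275.7]
tcp_rot: [3.141, -0.001, 0.348]
ft_force: [0.1, 1.6, 5.1]
opening: 0.009
grip_force: 2.3
```

Emit:
{"name": "carry_out", "arguments": {"series": [[0,0,0.002,0,0],[0,0,0.004,0,0],[0,0,0.005,0,0],[0,0,0.006,0,0],[0,0,0.006,0,0]]}}

```text
t: 4.45
eef_pos: [439.8, -6.0, 269.9]
tcp_rot: [3.141, -0.001, 0.348]
ft_force: [1.6, 1.0, 5.4]
opening: 0.006
grip_force: 2.4
```

Emit:
{"name": "carry_out", "arguments": {"series": [[0,0,0.0005,0,0],[0,0,0.001,0,0],[0,0,0.0015,0,0],[0,0,0.0015,0,0]]}}

```text
t: 4.95
eef_pos: [439.9, -6.0, 268.7]
tcp_rot: [3.14, -0.002, 0.348]
ft_force: [1.0, 1.3, 10.9]
opening: 0.006
grip_force: 5.0
```

The force has stepped up to 11 N, so the lever is on its stop. I hold there and look.

Emit:
{"name": "carry_out", "arguments": {"series": [[0,0,0,0,0],[0,0,0,0,0],[0,0,0,0,0],[0,0,0,0,0],[0,0,0,0,0],[0,0,0,0,0],[0,0,0,0,0],[0,0,0,0,0]]}}

```text
t: 5.95
eef_pos: [439.9, -6.0, 268.7]
tcp_rot: [3.14, -0.002, 0.348]
ft_force: [0.6, 1.5, 10.7]
opening: 0.007
grip_force: 4.9
```

```bash
python3 - <<'E'
from h import *
a,W,c=cloud("scene");b,W,c=cloud("top")
A=cv2.resize(a[200:340,200:440,::-1],(480,280),interpolation=2);B=cv2.resize(b[140:335,245:390,::-1],(290,390),interpolation=2)
o=np.zeros((390,770,3),np.uint8);o[:280,:480]=A;o[:,480:]=B;cv2.imwrite("pics/s2.png",o);print(env.state()["ft_force"])
E
```

```text
[-0.483831    1.41689567 10.8699622 ]
```

View pics/s2.png

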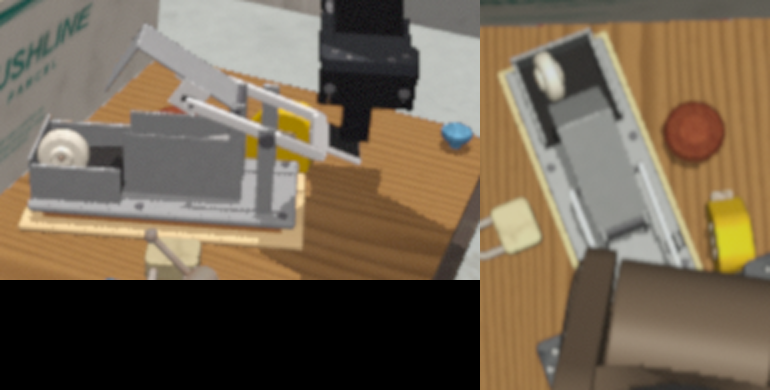

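The wheel stands in the tray at its far end (63,150) and the lid is fully up. I hold a little longer, then ease up slowly.

Emit:
{"name": "carry_out", "arguments": {"series": [[0,0,0,0,0],[0,0,0,0,0],[0,0,0,0,0],[0,0,0,0,0],[0,0,-0.001,0,0],[0,0,-0.0025,0,0],[0,0,-0.004,0,0],[0,0,-0.0055,0,0],[0,0,-0.007,0,0],[0,0,-0.0085,0,0],[0,0,-0.01,0,0],[0,0,-0.0115,0,0],[0,0,-0.013,0,0],[0,0,-0.0145,0,0],[0,0,-0.016,0,0],[0,0,-0.017,0,0],[0,0,-0.018,0,0],[0,0,-0.019,0,0],[0,0,-0.019,0,0]]}}

```text
t: 8.43
eef_pos: [439.5, -5.9, 287.3]
tcp_rot: [3.141, -0.0, 0.348]
ft_force: [-2.6, -0.4, 4.4]
opening: 0.005
grip_force: 2.2
```

Emit:
{"name": "carry_out", "arguments": {"series": [[0,0,-0.0005,0,0],[0,0,-0.001,0,0],[0,0,-0.0015,0,0],[0,0,-0.002,0,0],[0,0,-0.0025,0,0],[0,0,-0.003,0,0],[0,0,-0.0035,0,0],[0,0,-0.004,0,0],[0,0,-0.0045,0,0],[0,0,-0.005,0,0],[0,0,-0.0055,0,0],[0,0,-0.006,0,0],[0,0,-0.0065,0,0],[0,0,-0.007,0,0],[0,0,-0.008,0,0],[0,0,-0.009,0,0]]}}

```text
t: 10.42
eef_pos: [439.5, -5.9, 296.3]
tcp_rot: [3.141, -0.0, 0.348]
ft_force: [-0.0, -0.6, 0.2]
opening: 0.004
grip_force: 0.0
```

Emit:
{"name": "carry_out", "arguments": {"series": [[0,0,-0.005,0,0],[0,0,-0.015,0,0],[0,0,-0.03,0,0],[0,0,-0.05,0,0],[0,-0.0,-0.08,0,0],[0,0.05,-0.1,0,0],[0,0.1,-0.1,0,0],[0,0.15,-0.1,0,0],[0,0.2,-0.1,0,0],[0,0.2,-0.1,0,0],[0,0.2,-0.1,0,0]]}}

```text
t: 11.8
eef_pos: [507.3, -193.7, 396.5]
tcp_rot: [-3.141, 0.0, 0.348]
ft_force: [-0.6, -0.6, 0.2]
opening: 0.007
grip_force: 0.0
```

```bash
python3 - <<'E'
from h import *
a,W,c=cloud("scene");b,W,c=cloud("top")
A=cv2.resize(a[200:340,200:440,::-1],(480,280),interpolation=2);B=cv2.resize(b[140:335,245:390,::-1],(290,390),interpolation=2)
o=np.zeros((390,770,3),np.uint8);o[:280,:480]=A;o[:,480:]=B;cv2.imwrite("pics/s3.png",o);print(env.state()["ft_force"],env.state()["t"])
E
```

```text
[-0.38813757  0.12758849  0.07264491] 11.9
```

View pics/s3.png

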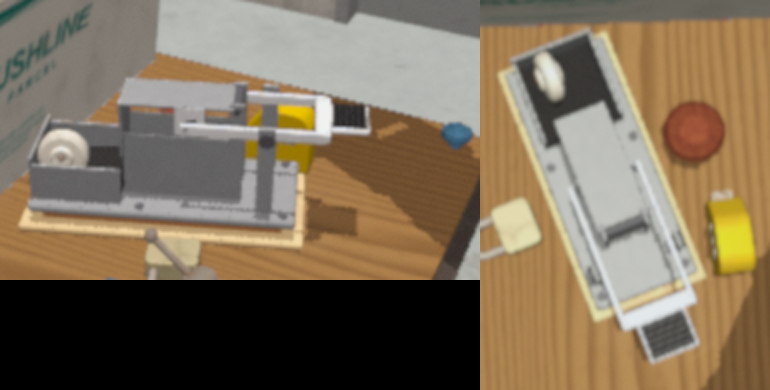

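The lid is shut as it was at the start (lid at (180,95), tread back up at (350,118)). The wheel rests in the tray at (63,150), the bystanders have not moved, and the arm is clear.

```bash
python3 -c "
from cell import env
print(env.job_done())"
```

```text
the job is handed in; nothing more can be done
None
```

The job is handed in: I pressed the lever to its stop with about 11 N, the wheel rolled out and settled in the tray, and I eased the lid shut slowly, leaving the arm clear and the bystanders unmoved, at about 12 s.

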